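Register an access panel, align its fastener and hold it down on its seal

ROBOT

A 7-joint arm with a two-finger parallel gripper is mounted at the origin on a cart in front of the work surface, level with it; the furniture and walls round the work are solid. World frame = base frame: x ahead of the robot, y to its left, z up, the work surface at z = 0. Lengths are in m, angles in rad, forces in N, time in s.
With the tool pointing down it reaches from about 0.425 to 0.825 m from the base axis. Payload 3.6 kg.
Tool frame: the origin (TCP) lies at the very end of the fingers, on their centre line; the grasp point (between the pads) lies 19 mm behind it; z points along the fingers, y is the line along which they close (so a half turn about z gives the same grasp; the last joint's range is limited). The gripper opens to 93 mm and grips with 3 to 60 N. Pads are 15 mm wide; open, the fingers measure 128 mm over their backs; the gripper's body (75 mm by 188 mm) begins 65 mm behind the grasp point.
Start: joints at [-0.731, 0.615, -0.013, 1.423, 0.008, 1.103, -0.04], TCP at [0.495, 0.421, 0.219] pointing down, gripper open.
Joint ranges: [-3.12, 3.12], [-0.3, 2.06], [-1.34, 1.32], [0.26, 2.42], [-1.36, 4.5], [0.01, 1.98], [-2.84, 2.84]. Speed limits (rad/s): [2.79, 2.79, 3.14, 3.14, 3.14, 3.14, 3.14].

INTERFACE

Orientations are given as a unit quaternion [x, y, z, w].
In Python, from bench import observe, optics, workorder gives the robot as it stands. The module is installed in compiled form; this text tells all that it offers.
- The arm moves only by the tool carry_out, never from a script. Its argument "series" is a list of rows, each a list of 3 entries, a list of its own where there are three numbers: the shift along the tool's x, y, z in cm, then the turn, a rotation vector about the tool's x, y, z in degrees, then the opening, from 0 (shut) to 1 (fully open). In form: [[[dx, dy, dz], [rx, ry, rz], jaw], ...]. A call has 1 to 10 rows; each row is the pose to reach, as a shift and turn from the pose commanded when the call began, along the tool's axes at that moment; what a row does not reach only later rows make up. A row lasts 1/12 s, in which the tool goes at most 41.7 mm and 7.16 degrees, less where a joint would pass 70% of its speed; a pose out of reach is approached as far as the arm can. A call with a gripper value outside its range is refused whole. The fingers move at their own pace and stop on an object; "force" is the grip in N (left out, the last holds). Time passes only in rows, so rows that repeat a pose let the fingers close. It gives the time, the measured TCP pose, the force, the opening and the grip force at its end, in the units of the state.
- observe(): the state, without advancing time (a new reading comes with each control period).
- optics.capture(name): name is "scene" or "top" or "wrist"; returns (picture, depth): 384x512x3 uint8, red, green, blue; 384x512 float32, m along the optical axis (not along the pixel's ray), 0 where there is no reading.
- optics.get_calibration(name): a dict with "fx", "fy", "cx", "cy" (pixels), "origin" and "attitude" of the camera in the world; the wrist camera has in their place "T_tool_cam" (4x4, takes a point from camera to tool coordinates, whose origin is the TCP and whose axes are the flange's). Camera axes: x right, y up, looking along -z (the intrinsics and any distortion apply to the point x, -y, -z); pixel columns grow to the right and rows downward; lengths in m; the calibration is good to about 2 mm. The wrist camera is an equidistant fisheye: a pixel r from the principal point sees the ray r / f radians off the axis. A picture is of the moment at which its call begins: read the wrist's pose just before it. get_calibration takes no time and is no camera call.
- workorder.sign_off(): hands the job in; it is judged then, once.
The state is a dict: "t": time; "qpos": joint angles; "joint_velocities": joint speeds; "joint_torque": joint torques, N m; "position": TCP position; "ee_rot": TCP orientation; "force": force on the tool from outside, world axes, zero at the start; "ft_torque": the same for the moment, N m; "gripper_width": finger opening in m; "grip_force": force on a finger pad.
Only numpy, scipy, OpenCV 4.12 (cv2) and the standard library are available. Lean on these libraries where they do the work, as an engineer would, in place of code of your own. Each camera call takes 0.05 s, during which the arm holds its last target. There are 200 camera calls.

TASK

The loose access panel lies askew on the sprung seal of the fume-filter housing. First slide it over the seal until its far and left edges both rest squarely against the two stop strips, only then turn the quarter-turn fastener in its middle until the slot along its wing lines up with the two index ribs on the panel, and then press the panel fully down flush onto the housing. The seal pushes the panel back up, so the program finishes while still holding the panel pressed down; leave the other things on the table where they are.

Things in the scene. Friction and masses are not known exactly. Their poses are not given: they have to be found in the camera images.
- housing: Fixed grey steel filter housing, a flat louvred box 220 (x) x 200 (y) x 48 mm tall; origin: centre of its underside, on the table. Its top deck is at z = 48 mm, with an opening in the middle that the panel covers. Two dark stop strips on the deck, 130 mm long, 10 mm thick, 22 mm high: the far one with its stop face at x = +80 mm, the left one with its stop face at y = +70 mm.
- seal (a joint): How far the seal is pressed down (m): 0 = raised, 8 mm proud of the deck; 0.008 = flush. The seal is a black rubber frame, 106 x 96 mm outside, round the opening under the panel. It sinks level, as one piece; its springs push up with about 7 N raised and 13 N flush, of which the panel's weight takes 3 to 4 N. Sliding the panel over it takes 3 to 5 N; squaring it up at a stop 10 to 15 N.
- receptacle (a point): Centre of the housing's receptacle slot, level with the deck, 48 mm above the housing's origin, under the panel: 31 mm long along the housing's x, 13 mm wide, 14 mm deep. It takes the fastener's cross pin as the panel goes down.
- panel: Loose plain metal access panel 160 (x) x 140 (y) x 6 mm, about 0.36 kg; origin: centre of its underside, 56 mm above the table on the raised seal, 48 mm when fully down. At both stops its origin is over the housing's and its axes parallel; it starts 8 to 20 mm short of each, up to 0.15 rad askew. Two dark index ribs, 26 x 5 x 3 mm, lie on its top on its x axis at x = +-52 mm.
- corner_a (a point): Lower corner of the panel at the panel's x = +80, y = +70 mm, z = 0 (underside): the far left corner, which goes to the stops.
- corner_b (a point): Lower corner of the panel across the diagonal, at the panel's x = -80, y = -70 mm, z = 0 (underside).
- fastener (a joint): Angle (rad) of the fastener in the panel: 0 = wing along the panel's x, in line with the ribs; positive anticlockwise from above. Starts at 0.75 to 1.4, turns from -0.5 to 1.6 with light friction (0.04 N m), no click at 0. Its cross pin, 24 mm long, 6 mm thick, parallel to the wing, reaches 5 mm below the panel: unless it enters the slot the panel stops 5 mm high.
- wing (a point): Centre of the top of the fastener's wing, on its axis at the panel's centre, 36 mm above the panel's underside; x runs along the wing. The wing is a steel upright bar 46 mm long, 12 mm thick, 26 mm tall, with a dark slot along its top, on a dark flange 48 mm across and 4 mm thick on the panel. Gripped across its 12 mm from above, it serves to slide, turn and press.
- paste_tin: Bystander, to be left where it is: round tin, 71 mm across, 52 mm tall; origin: centre of its underside.
- tape_measure: Bystander, to be left where it is: tape measure, 64x96x40 mm; origin: centre of its underside.
- weld_gauge: Bystander, to be left where it is: flat weld gauge, 60x53x9 mm; origin: centre of its underside.
- nut: Bystander, to be left where it is: loose hex nut, 27 mm across; origin: centre of its underside.
- bolt: Bystander, to be left where it is: hex bolt standing on its head, 60 mm tall; origin: centre of its underside.
- pliers: Bystander, to be left where it is: pliers lying flat, 74x185x17 mm; origin: centre of its underside.

How it is judged:
By the outcome, as a careful person would: the job done as asked, in the order asked, and still so for the second after the job is handed in, while the arm keeps its last pose, push and grip.
It also fails if it takes over 43 s, if anything falls off the work surface, if the arm or the gripper's body presses on something with over 40 N, if the wrist force passes 120 N, or if a joint passes its speed limit or range.

## Working session

There is one attempt and no reset: what is moved stays moved. The work goes in short steps, Python scripts to look and compute and a tool call to move; the robot and the scene stay as the last step left them, time stands still between calls to the robot, and variables do not carry over. Pictures are saved under pics/ and viewed, at most 10 in all, crops included, and the job is handed in when it is done.

Besides the shell and the picture viewer there is one more tool, called after "Request:" in YAML: its name, and indented under it one key for each argument. carry_out: Moves the arm, as the interface text tells. Its arguments: {"type":"object","properties":{"series":{"type":"array","items":{"type":"array"}},"force":{"type":"number"}},"required":["series"]}

```bash
mkdir -p pics; ls
python3 - <<'E'
from bench import observe, optics
import cv2, numpy as np
s=observe(); print(s)
ims=[]
for n in("scene","top"):
    c=optics.get_calibration(n); print(n,c)
    p,d=optics.capture(n); np.savez(f"{n}0.npz",p=p,d=d); ims.append(p[:,:,::-1])
cv2.imwrite("pics/a.png",ims[0]); cv2.imwrite("pics/b.png",ims[1])
print(optics.get_calibration("wrist"))
E
```

```text
pics
{'t': 0.0, 'qpos': array([-0.73049986,  0.61589921, -0.01258854,  1.42486193,  0.00809184,
        1.10338629, -0.04038799]), 'joint_velocities': array([-3.78759013e-04,  1.79768911e-04, -5.89235698e-04,  9.05629942e-04,
       -7.11745219e-05, -8.62079376e-04,  3.26119251e-04]), 'joint_torque': array([-8.10185293e-05, -4.58940411e+01,  2.09051832e-01, -1.65752167e+01,
       -6.10553683e-02,  2.04028568e-02,  2.24392538e-04]), 'position': array([0.49488111, 0.42022321, 0.21750648]), 'ee_rot': array([ 4.19933413e-01,  9.07554054e-01, -1.14554892e-03, -5.05983093e-04]), 'force': array([-0.28142715,  0.43991287,  0.16131398]), 'ft_torque': array([-0.0076774 , -0.0165238 , -0.03171053]), 'grip_force': 0.0, 'gripper_width': 0.09311998095517111}
scene {'fx': 464.3326842815422, 'fy': 464.3326842815422, 'cx': 255.49054584609934, 'cy': 191.1179661554598, 'origin': array([-0.24536209,  0.40840618,  0.53012883]), 'attitude': array([-0.25910295,  0.45723452,  0.72788157, -0.44044373])}
top {'fx': 371.33616655259857, 'fy': 371.33616655259857, 'cx': 258.93966147710853, 'cy': 186.37645339672636, 'origin': array([0.40757486, 0.01083757, 0.9442722 ]), 'attitude': array([ 0.03093565, -0.05592524, -0.69780615,  0.7134297 ])}
{'fx': 297.3186396354542, 'fy': 297.3186396354542, 'cx': 257.7112097271903, 'cy': 193.56128757095334, 'T_tool_cam': array([[ 1.62489138e-05,  9.57032584e-01,  2.89980399e-01,
         8.01040053e-02],
       [ 9.99999753e-01, -2.19468843e-04,  6.68286286e-04,
         5.26628443e-04],
       [ 7.03213415e-04,  2.89980317e-01, -9.57032351e-01,
        -1.65512139e-01],
       [ 0.00000000e+00,  0.00000000e+00,  0.00000000e+00,
         1.00000000e+00]])}
```

View pics/b.png

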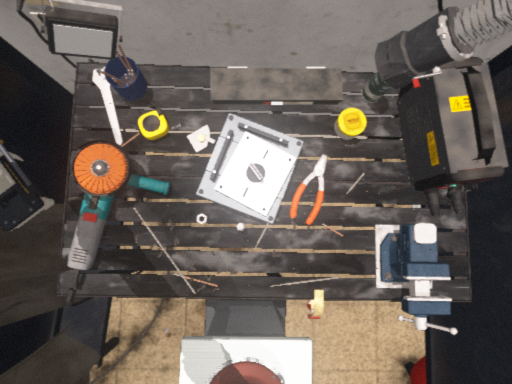

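View pics/a.png

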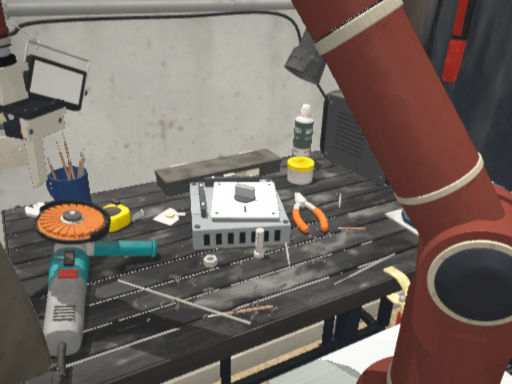

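The top view shows the housing round pixel (250,168), turned about 20°. The white panel lies askew on it with the wing at (256,172). The tin is at (352,122), tape at (153,125), pliers at (310,190), nut at (201,218) and bolt at (240,226). In the scene view the wing is at (243,193).

```bash
cat > h.py <<'E'
import numpy as np, cv2
from scipy.spatial.transform import Rotation as R
from bench import observe, optics
def ray(n,uv,s=None):
    uv=np.atleast_2d(np.float64(uv)); c=optics.get_calibration(n)
    x=(uv-[c["cx"],c["cy"]])/c["fx"]
    if n=="wrist":
        r=np.linalg.norm(x,axis=1,keepdims=True)+1e-12
        d=np.c_[np.sin(r)*x/r,np.cos(r)]
        T=c["T_tool_cam"]; Rt=R.from_quat(s["ee_rot"]).as_matrix()
        o=s["position"]+Rt@T[:3,3]; A=Rt@T[:3,:3]
    else:
        d=np.c_[x,np.ones(len(x))]; o=c["origin"]; A=R.from_quat(c["attitude"]).as_matrix()
    return o,(d*[1,-1,-1])@A.T
def onplane(n,uv,z,s=None):
    o,d=ray(n,uv,s); return o+d*((z-o[2])/d[:,2:])
def tri(o1,d1,o2,d2):
    A=np.stack([d1,-d2],1); t=np.linalg.lstsq(A,o2-o1,rcond=None)[0]
    return o1+t[0]*d1,o2+t[1]*d2
E
python3 - <<'E'
from h import *
p=np.load("top0.npz")["p"]
q=np.load("scene0.npz")["p"]
a=cv2.resize(p[105:230,190:310,::-1],None,fx=4,fy=4,interpolation=cv2.INTER_CUBIC)
b=cv2.resize(q[170:255,185:295,::-1],None,fx=2.8,fy=2.8,interpolation=cv2.INTER_CUBIC)
o=np.zeros((500,800,3),np.uint8); o[:,:480]=a; o[:b.shape[0],485:485+b.shape[1]]=b
cv2.imwrite("pics/c.png",o)
w=onplane("top",[[256,172],[250,168]],0.09); print(w)
E
```

```text
[[ 0.5470666  -0.01084554  0.09      ]
 [ 0.5561448   0.00334203  0.09      ]]
```

View pics/c.png

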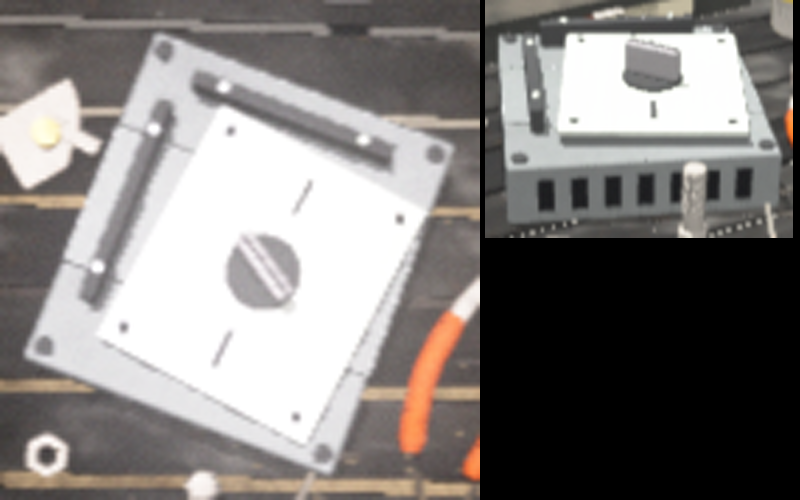

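The crop shows the housing deck corners at crop pixels (160,33), (453,148), (327,470) and (27,353), and the panel corners at (222,107), (430,210), (307,443) and (98,337). The wing slot runs (243,235) to (290,298), and its top in the scene crop is at about (653,45).

Run:
```python
from h import *
f=lambda a:np.array(a)/4+[190,105]
H=onplane("top",f([(160,33),(453,148),(327,470),(27,353)]),.048)
P=onplane("top",f([(222,107),(430,210),(307,443),(98,337)]),.062)
W=onplane("top",f([(243,235),(290,298)]),.092)
RB=onplane("top",f([(303,197),(222,350)]),.065)
def ang(v): return np.degrees(np.arctan2(v[1],v[0]))
for n,C in(("H",H),("P",P)):
    print(n,C.mean(0),"x-axis",ang(C[0]-C[3]),ang(C[1]-C[2]),"y-axis-90",ang(C[0]-C[1])-90,ang(C[3]-C[2])-90,np.linalg.norm(C[0]-C[3]),np.linalg.norm(C[0]-C[1]))
print("W",W.mean(0),ang(W[0]-W[1]),np.linalg.norm(W[0]-W[1]),"ribs",RB.mean(0),ang(RB[0]-RB[1]))
o1,d1=ray("top",f([266,267])); o2,d2=ray("scene",[(653-485)/2.8+185,45/2.8+170])
print(tri(o1,d1[0],o2,d2[0]))
s=observe(); print(R.from_quat(s["ee_rot"]).as_matrix().round(3))
```

```text
H [0.56564378 0.00146128 0.048     ] x-axis -20.177880743583522 -20.55586909445547 y-axis-90 -20.296990544205443 -20.02882880954033 0.21499242715456218 0.19554686832591495
P [ 0.54868959 -0.01207391  0.062     ] x-axis -26.23920525573976 -26.86995863150819 y-axis-90 -25.30013611509925 -25.627089554988245 0.1591552740061918 0.141229262992418
W [ 0.54769709 -0.0122009   0.092     ] 37.68472036586019 0.04594472570937545 ribs [ 0.54813664 -0.01082276  0.065     ] -26.36517932353567
(array([ 0.54728287, -0.01193266,  0.0924602 ]), array([ 0.54815614, -0.0103844 ,  0.09256204]))
[[-0.647  0.762 -0.002]
 [ 0.762  0.647 -0.002]
 [-0.    -0.002 -1.   ]]
```

Request:
carry_out:
  series:
    - [[-36.4, -23.9, 2], [0, 0, 92.6], 1]
    - [[-36.4, -23.9, 2], [0, 0, 92.6], 1]
    - [[-36.4, -23.9, 2], [0, 0, 92.6], 1]
    - [[-36.4, -23.9, 2], [0, 0, 92.6], 1]
    - [[-36.4, -23.9, 2], [0, 0, 92.6], 1]
    - [[-36.4, -23.9, 2], [0, 0, 92.6], 1]
    - [[-36.4, -23.9, 2], [0, 0, 92.6], 1]
    - [[-36.4, -23.9, 2], [0, 0, 92.6], 1]
    - [[-36.4, -23.9, 2], [0, 0, 92.6], 1]
    - [[-36.4, -23.9, 2], [0, 0, 92.6], 1]

```text
t: 0.93
position: [0.5461, 0.0059, 0.1993]
ee_rot: [0.873, 0.488, -0.0, -0.0]
force: [1.4, 0.3, 0.4]
gripper_width: 0.0932
grip_force: 0.0
```

Request:
carry_out:
  series:
    - [[0, 0, 0], [0, 0, 0], 1]
    - [[0, 0, 0], [0, 0, 0], 1]
    - [[0, 0, 0], [0, 0, 0], 1]

```text
t: 1.18
position: [0.5462, 0.0085, 0.1991]
ee_rot: [0.871, 0.491, -0.0, -0.001]
force: [-0.2, 0.5, 0.0]
gripper_width: 0.093
grip_force: 0.0
```

Run:
```python
from h import *
s=observe(); p,d=optics.capture("wrist"); np.savez("w1.npz",p=p,d=d,**s)
cv2.imwrite("pics/d.png",p[:,:,::-1])
print(s["position"],R.from_quat(s["ee_rot"]).as_matrix().round(3),s["qpos"].round(2))
```

```text
[0.54621919 0.00845741 0.19912025] [[ 0.518  0.855 -0.001]
 [ 0.855 -0.518  0.001]
 [ 0.    -0.001 -1.   ]] [-0.28  0.49  0.34  1.76 -0.2   0.93 -0.4 ]
```

View pics/d.png

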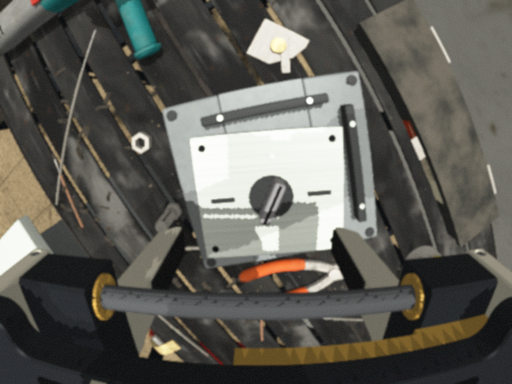

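The wrist view shows the wing slot from (281,183) to (266,222), ribs at (223,200) and (319,193), panel corners at (190,139) and (341,127), and housing deck corners at (167,108) and (355,73). The far strip runs (344,105) to (363,220).

Run:
```python
from h import *
z=np.load("w1.npz"); s={k:z[k] for k in("position","ee_rot")}
ang=lambda v:np.degrees(np.arctan2(v[1],v[0]))
W=onplane("wrist",[(281,183),(266,222)],.092,s); print("W",W.mean(0),ang(W[0]-W[1]),np.linalg.norm(W[0]-W[1]))
r=onplane("wrist",[(223,200),(319,193)],.065,s); print("ribs",r.mean(0),ang(r[1]-r[0]),np.linalg.norm(r[1]-r[0]))
H=onplane("wrist",[(165,109),(355,72),(377,237)],.048,s); print("H",(H[0]+H[2])/2,ang(H[1]-H[0]),ang(H[1]-H[2])-90,np.linalg.norm(H[1]-H[0]),np.linalg.norm(H[1]-H[2]))
c=onplane("wrist",[(190,139),(341,127)],.062,s); print("P",ang(c[1]-c[0]),np.linalg.norm(c[1]-c[0]))
o1,d1=ray("wrist",[273,203],s); o2,d2=ray("top",np.array([[266,267]])/4+[190,105]); print(tri(o1,d1[0],o2,d2[0]))
o1,d1=ray("wrist",[273,203],s); o2,d2=ray("scene",[245,186]); print(tri(o1,d1[0],o2,d2[0]))
```

```text
W [ 0.55415017 -0.00926685  0.092     ] 39.56341449778028 0.04230358215840708
ribs [ 0.55222602 -0.01045105  0.065     ] -26.820391229711017 0.10271816050318153
H [ 5.69687722e-01 -1.63689802e-04  4.80000000e-02] -19.870233313529113 -18.57241008603755 0.20966836669325192 0.19828267406426647
P -26.40655920829087 0.15714283214375965
(array([ 0.55172864, -0.01414102,  0.07625461]), array([ 0.54999516, -0.01237472,  0.07592309]))
(array([ 0.55344957, -0.0099975 ,  0.0893319 ]), array([ 0.55255829, -0.01270469,  0.09030696]))
```

Request:
carry_out:
  series:
    - [[-1.4, 1.4, 4], [0, 0, 7], 1]
    - [[-1.4, 1.4, 6], [0, 0, 14], 1]
    - [[-1.4, 1.4, 8], [0, 0, 20.3], 1]
    - [[-1.4, 1.4, 10], [0, 0, 20.3], 0.6]
    - [[-1.4, 1.4, 11.5], [0, 0, 20.3], 0.6]
    - [[-1.4, 1.4, 12.5], [0, 0, 20.3], 0.6]
    - [[-1.4, 1.4, 12.8], [0, 0, 20.3], 0.6]
    - [[-1.4, 1.4, 12.8], [0, 0, 20.3], 0.6]
    - [[-1.4, 1.4, 12.8], [0, 0, 20.3], 0.6]

```text
t: 1.98
position: [0.5518, -0.011, 0.0721]
ee_rot: [0.944, 0.33, 0.001, 0.0]
force: [0.2, 0.3, -0.0]
gripper_width: 0.0582
grip_force: 0.0
```

Run:
```python
from h import *
s=observe(); p,d=optics.capture("wrist"); np.savez("w2.npz",p=p,d=d,**s)
cv2.imwrite("pics/e.png",p[:,:,::-1])
print(s["position"],R.from_quat(s["ee_rot"]).as_matrix().round(3),s["gripper_width"],s["force"])
```

```text
[ 0.5518174  -0.01100783  0.0721471 ] [[ 0.783  0.622  0.001]
 [ 0.622 -0.783  0.   ]
 [ 0.001  0.001 -1.   ]] 0.05819136327615472 [ 0.20002393  0.30571425 -0.03064736]
```

View pics/e.png

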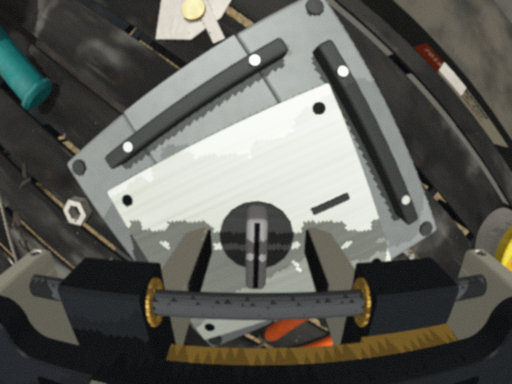

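The fingers straddle the wing: it is at column 257, rows 205–288, with the fingers at 210 and 305. Panel corner_a is at (330,84) with the left edge back to (108,195). The housing corners are at (68,162) and (437,232).

Request:
carry_out:
  series:
    - [[0, 0, 0.2], [0, 0, 0], 0]
    - [[0, 0, 0.2], [0, 0, 0], 0]
    - [[0, 0, 0.2], [0, 0, 0], 0]
    - [[0, 0, 0.2], [0, 0, 0], 0]
    - [[0, 0, 0.2], [0, 0, 0], 0]
    - [[0, 0, 0.2], [0, 0, 0], 0]
  force: 40

```text
t: 2.53
position: [0.5512, -0.0116, 0.0697]
ee_rot: [0.944, 0.329, 0.0, -0.0]
force: [-0.2, -0.3, -0.6]
gripper_width: 0.0203
grip_force: 0.0
```

Run:
```python
from h import *
z=np.load("w2.npz"); s={k:z[k] for k in("position","ee_rot")}
ang=lambda v:np.degrees(np.arctan2(v[1],v[0]))
H=onplane("wrist",[(68,162),(330,0),(438,232)],.048,s)
P=onplane("wrist",[(108,193),(330,83),(378,205)],.062,s)
print("H",(H[0]+H[2])/2,ang(H[1]-H[0]),ang(H[1]-H[2])-90,ang(H[2]-H[0]),np.linalg.norm(H[1]-H[0]),np.linalg.norm(H[2]-H[0]))
print("P",ang(P[1]-P[0]),ang(P[1]-P[2])-90,P,np.linalg.norm(P[1]-P[0]))
# stop faces at top inner edge z=.070: left strip (120,166)-(287,50); far strip (316,52)-(404,221)
L=onplane("wrist",[(120,166),(287,50)],.070,s);F=onplane("wrist",[(316,52),(404,221)],.070,s)
print("L",ang(L[1]-L[0]),"F",ang(F[0]-F[1])-90)
y=np.radians(-20); u=np.array([np.cos(y),np.sin(y)]);v=np.array([-u[1],u[0]])
W=np.array([.5518,-.011])
print("wing to left face",((L[:,:2]-W)@v),"to far face",((F[:,:2]-W)@u),"A: ",(P[1,:2]-W)@u,(P[1,:2]-W)@v)
s=observe();print(s["position"],s["gripper_width"],s["force"])
```

```text
H [ 5.69073044e-01 -1.62172522e-04  4.80000000e-02] -22.230389740964828 -20.45599054559233 -62.73549514215379 0.21688551057005243 0.29299875355652466
P -26.25968077154657 -25.603435003527224 [[ 0.51191249  0.08523314  0.062     ]
 [ 0.65452648  0.01487374  0.062     ]
 [ 0.61795094 -0.06145354  0.062     ]] 0.1590257650187351
L -18.753228214526303 F -19.090117723906786
wing to left face [0.08541631 0.08804203] to far face [0.08792518 0.08983953] A:  0.08768197009436883 0.059447887408798666
[ 0.55123548 -0.01160722  0.06966393] 0.02025007400733884 [-0.19719067 -0.26546526 -0.61597967]
```

Request:
carry_out:
  series:
    - [[0, 0, 0], [0, 0, 0], 0]
    - [[0, 0, 0], [0, 0, 0], 0]
    - [[0, 0, 0], [0, 0, 0], 0]
    - [[0.1, 0.17, 0], [0, 0, 0], 0]
    - [[0.2, 0.34, 0], [0, 0, 0], 0]
    - [[0.3, 0.51, 0], [0, 0, 0], 0]
    - [[0.4, 0.68, 0], [0, 0, 0], 0]
    - [[0.52, 0.86, 0], [0, 0, 0], 0]
    - [[0.52, 0.86, 0], [0, 0, 0], 0]
  force: 50

```text
t: 3.28
position: [0.5559, -0.015, 0.0685]
ee_rot: [0.944, 0.329, -0.005, -0.002]
force: [-8.9, 0.8, 5.0]
gripper_width: 0.0116
grip_force: 50.0
```

Request:
carry_out:
  series:
    - [[0.1, 0.17, 0], [0, 0, 0], 0]
    - [[0.2, 0.34, 0], [0, 0, 0], 0]
    - [[0.3, 0.51, 0], [0, 0, 0], 0]
    - [[0.4, 0.68, 0], [0, 0, 0], 0]
    - [[0.4, 0.68, 0], [0, 0, 0], 0]
    - [[0.4, 0.68, 0], [0, 0, 0], 0]

```text
t: 3.78
position: [0.5595, -0.0193, 0.0678]
ee_rot: [0.945, 0.328, -0.009, -0.003]
force: [-13.3, -0.5, 5.9]
gripper_width: 0.0115
grip_force: 50.0
```

Request:
carry_out:
  series:
    - [[0.4, -0.1, -0.05], [0, 0, 0], 0]
    - [[0.7, -0.25, -0.1], [0, 0, 0], 0]
    - [[1.0, -0.4, -0.15], [0, 0, 0], 0]
    - [[1.3, -0.55, -0.15], [0, 0, 0], 0]
    - [[1.5, -0.7, -0.15], [0, 0, 0], 0]
    - [[1.6, -0.8, -0.15], [0, 0, 0], 0]
    - [[1.6, -0.8, -0.15], [0, 0, 0], 0]
    - [[1.6, -0.8, -0.15], [0, 0, 0], 0]

```text
t: 4.45
position: [0.5633, -0.0078, 0.0681]
ee_rot: [0.945, 0.327, -0.013, -0.002]
force: [-17.1, -7.4, 3.7]
gripper_width: 0.0115
grip_force: 50.0
```

Run:
```python
from h import *
s=observe(); p,d=optics.capture("wrist"); np.savez("w3.npz",p=p,d=d,**s)
cv2.imwrite("pics/f.png",p[:,:,::-1])
print(s["position"],R.from_quat(s["ee_rot"]).as_matrix().round(3),s["ft_torque"],s["force"])
```

```text
[ 0.56325098 -0.0077867   0.06813502] [[ 0.786  0.617 -0.026]
 [ 0.618 -0.787 -0.005]
 [-0.024 -0.012 -1.   ]] [-1.53064003  3.90485368 -0.0050031 ] [-17.13788963  -7.3671193    3.70805004]
```

View pics/f.png

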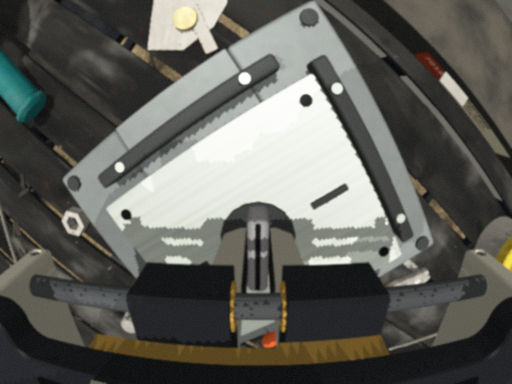

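The panel's far edge now runs parallel and close to the far strip (from (318,75) to about (400,235)). A wedge of gap remains along the left strip, so I ease the far push and push left.

Request:
carry_out:
  series:
    - [[0.1, -0.2, 0], [0, 0, 0], 0]
    - [[0.25, -0.35, 0], [0, 0, 0], 0]
    - [[0.4, -0.5, 0], [0, 0, 0], 0]
    - [[0.55, -0.65, 0], [0, 0, 0], 0]
    - [[0.7, -0.78, 0], [0, 0, 0], 0]
    - [[0.7, -0.78, 0], [0, 0, 0], 0]
    - [[0.7, -0.78, 0], [0, 0, 0], 0]

```text
t: 5.08
position: [0.5619, -0.0005, 0.068]
ee_rot: [0.945, 0.326, -0.016, -0.001]
force: [-19.9, -10.6, 6.3]
gripper_width: 0.0117
grip_force: 50.0
```

Run:
```python
from h import *
s=observe(); p,d=optics.capture("wrist"); np.savez("w4.npz",p=p,d=d,**s)
a=cv2.resize(p[0:290,50:450,::-1],None,fx=2,fy=2,interpolation=cv2.INTER_CUBIC)
cv2.imwrite("pics/g.png",a)
print(s["position"],s["ft_torque"],s["force"],s["qpos"].round(3))
```

```text
[ 5.61894063e-01 -5.44224251e-04  6.80116476e-02] [-2.43925643  4.53925328  0.06013456] [-19.92167674 -10.59968985   6.25583662] [-0.276  0.71   0.375  1.82  -0.359  0.709 -0.608]
```

View pics/g.png

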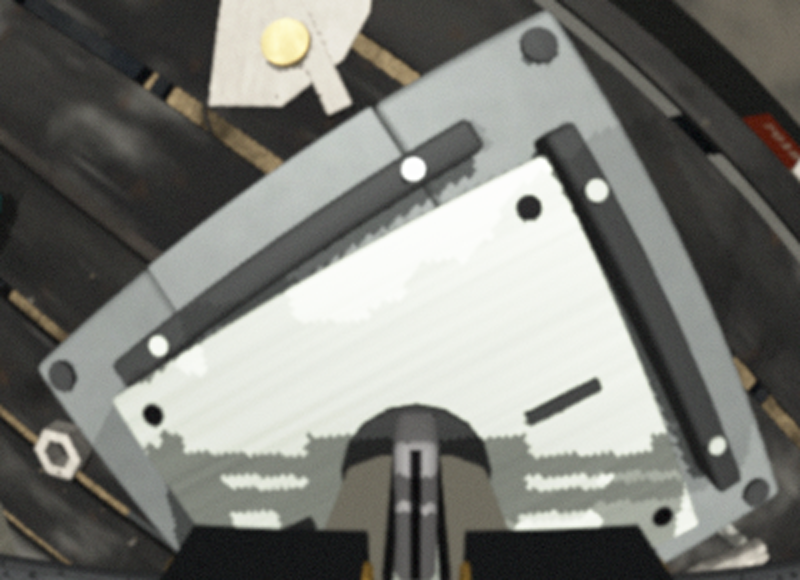

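The panel touches the far strip at corner_a (crop (545,158)) and the left strip at its near end (crop (115,400)). It is still askew, with wedge gaps at both strips, so I take off the downward load and push harder towards the far strip, then left.

Request:
carry_out:
  series:
    - [[0, 0, -0.15], [0, 0, 0], 0]
    - [[0, 0.1, -0.3], [0, 0, 0], 0]
    - [[0, 0.25, -0.3], [0, 0, 0], 0]
    - [[0.1, 0.42, -0.3], [0, 0, 0], 0]
    - [[0.2, 0.6, -0.3], [0, 0, 0], 0]
    - [[0.3, 0.75, -0.3], [0, 0, 0], 0]
    - [[0.3, 0.75, -0.3], [0, 0, 0], 0]
    - [[0.3, 0.75, -0.3], [0, 0, 0], 0]

```text
t: 5.8
position: [0.5664, -0.0008, 0.0699]
ee_rot: [0.945, 0.327, -0.018, -0.004]
force: [-22.9, -5.5, 5.4]
gripper_width: 0.0117
grip_force: 50.0
```

Request:
carry_out:
  series:
    - [[0.1, 0.1, -0.1], [0, 0, 0], 0]
    - [[0.2, 0.2, -0.2], [0, 0, 0], 0]
    - [[0.35, 0.25, -0.2], [0, 0, 0], 0]
    - [[0.5, 0.3, -0.2], [0, 0, 0], 0]
    - [[0.6, 0.3, -0.2], [0, 0, 0], 0]
    - [[0.6, 0.3, -0.2], [0, 0, 0], 0]
    - [[0.6, 0.3, -0.2], [0, 0, 0], 0]

```text
t: 6.38
position: [0.5667, -0.0006, 0.0706]
ee_rot: [0.945, 0.326, -0.024, -0.006]
force: [-30.1, -7.5, 8.9]
gripper_width: 0.0117
grip_force: 50.0
```

Run:
```python
from h import *
s=observe(); p,d=optics.capture("wrist"); np.savez("w5.npz",p=p,d=d,**s)
a=cv2.resize(p[0:290,50:450,::-1],None,fx=2,fy=2,interpolation=cv2.INTER_CUBIC)
cv2.imwrite("pics/h.png",a)
print(s["position"],s["ft_torque"],s["force"],s["qpos"].round(3))
```

```text
[ 0.56668343 -0.00064266  0.07063148] [-1.65946938  6.8345496   0.0962223 ] [-30.09614181  -7.51227738   8.9274537 ] [-0.271  0.72   0.377  1.786 -0.354  0.754 -0.612]
```

View pics/h.png

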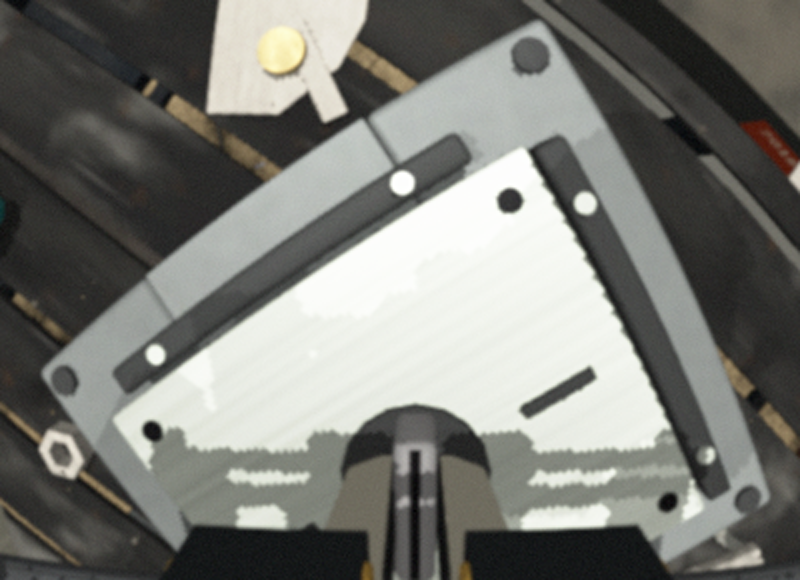

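The panel now looks square. Its left edge, crop (115,410) to (525,150), runs along the left strip and its far edge along the far strip, with no wedges. One left push with the far push eased will confirm the seating.

Request:
carry_out:
  series:
    - [[0, -0.15, 0], [0, 0, 0], 0]
    - [[0, -0.3, 0], [0, 0, 0], 0]
    - [[0.04, -0.45, 0], [0, 0, 0], 0]
    - [[0.08, -0.63, 0], [0, 0, 0], 0]
    - [[0.08, -0.63, 0], [0, 0, 0], 0]
    - [[0.08, -0.63, 0], [0, 0, 0], 0]

```text
t: 6.93
position: [0.5673, 0.0018, 0.0712]
ee_rot: [0.945, 0.326, -0.021, -0.002]
force: [-23.7, -11.2, 3.0]
gripper_width: 0.0118
grip_force: 50.0
```

Run:
```python
from h import *
s=observe(); p,d=optics.capture("wrist"); np.savez("w6.npz",p=p,d=d,**s)
print(s["position"],s["force"],R.from_quat(s["ee_rot"]).as_matrix().round(3))
ang=lambda v:np.degrees(np.arctan2(v[1],v[0]))
g=cv2.cvtColor(p,cv2.COLOR_RGB2GRAY)
m=((g>195)*255).astype(np.uint8)
n,l,st,_=cv2.connectedComponentsWithStats(m); 
c=l[100,290]; print("lab",c,st[c])
ys,xs=np.where(l==c)
W=onplane("wrist",np.c_[xs,ys],.062,s)[:,:2]
y=np.radians(-20.3); u=np.array([np.cos(y),np.sin(y)]);v=np.array([-u[1],u[0]])
a=(W-s["position"][:2])@u;b=(W-s["position"][:2])@v
# left edge: max b per a bin ; far edge: max a per b bin
A=np.arange(-.07,.07,.005);L=np.array([[t+.0025,b[(a>=t)&(a<t+.005)].max()] for t in A if ((a>=t)&(a<t+.005)).any()])
B=np.arange(-.06,.065,.005);F=np.array([[t+.0025,a[(b>=t)&(b<t+.005)].max()] for t in B if ((b>=t)&(b<t+.005)).any()])
print((L*1000).round(1).tolist());print((F*1000).round(1).tolist())
```

```text
[0.56734906 0.00184304 0.07116025] [-23.67508014 -11.18677678   3.01933945] [[ 0.787  0.616 -0.041]
 [ 0.616 -0.788 -0.009]
 [-0.038 -0.018 -0.999]]
lab 5 [  107    74   277   158 21475]
[[-67.5, 68.9], [-62.5, 68.7], [-57.5, 68.6], [-52.5, 68.9], [-47.5, 69.1], [-42.5, 69.0], [-37.5, 68.8], [-32.5, 69.1], [-27.5, 69.2], [-22.5, 69.0], [-17.5, 69.0], [-12.5, 69.1], [-7.5, 69.0], [-2.5, 69.2], [2.5, 69.4], [7.5, 69.4], [12.5, 69.3], [17.5, 69.2], [22.5, 69.4], [27.5, 69.2], [32.5, 69.5], [37.5, 69.5], [42.5, 69.4], [47.5, 69.5], [52.5, 69.7], [57.5, 69.6], [62.5, 70.0], [67.5, 70.0], [72.5, 70.0]]
[[-32.5, 79.3], [-27.5, 80.0], [-22.5, 79.8], [-17.5, 79.7], [-12.5, 79.6], [-7.5, 79.7], [-2.5, 79.6], [2.5, 79.6], [7.5, 79.5], [12.5, 79.2], [17.5, 79.5], [22.5, 79.3], [27.5, 79.3], [32.5, 79.5], [37.5, 79.1], [42.5, 79.0], [47.5, 79.3], [52.5, 79.3], [57.5, 79.2], [62.5, 79.3]]
```

Request:
carry_out:
  series:
    - [[0.15, -0.1, 0], [0, 0, 0], 0]
    - [[0.3, -0.2, 0], [0, 0, 0], 0]
    - [[0.35, -0.2, 0], [0, 0, 0], 0]
    - [[0.35, -0.2, 0], [0, 0, 0], 0]

```text
t: 7.32
position: [0.5675, 0.002, 0.0712]
ee_rot: [0.946, 0.325, -0.023, -0.001]
force: [-26.8, -15.8, 6.2]
gripper_width: 0.0115
grip_force: 50.0
```

```bash
cat > edge.py <<'E'
from h import *
def edge():
    s=observe(); p,d=optics.capture("wrist")
    print(s["position"].round(4),s["force"].round(1),s["ft_torque"].round(2),R.from_quat(s["ee_rot"]).as_matrix().round(3).tolist())
    g=cv2.cvtColor(p,cv2.COLOR_RGB2GRAY)
    n,l=cv2.connectedComponents(((g>195)*255).astype(np.uint8))
    ys,xs=np.where(l==l[110,280]); W=onplane("wrist",np.c_[xs,ys],.062,s)[:,:2]
    y=np.radians(-20.3); u=np.array([np.cos(y),np.sin(y)]);v=np.array([-u[1],u[0]])
    O=np.array([.5675,.0005]); a=(W-O)@u;b=(W-O)@v
    def fit(a,b,lo,hi):
        L=np.array([[t,b[abs(a-t)<.0025].max()] for t in np.arange(lo,hi,.005)]); k=np.polyfit(L[:,0],L[:,1],1); return k
    k=fit(a,b,-.06,.065); print("left edge at",k[1]*1e3,"yaw",-20.3+np.degrees(k[0]))
    k=fit(b,a,-.02,.06); print("far edge at",k[1]*1e3,"yaw",-20.3-np.degrees(k[0]))
    return p,s
E
python3 -c "
from edge import *
edge()
z=np.load('w6.npz');p=z['p'];s={k:z[k] for k in('position','ee_rot')}
H=onplane('wrist',[(71,187),(319,12),(432,247)],.048,s)
print(H)
"
```

```text
[0.5675 0.002  0.0712] [-26.8 -15.8   6.2] [-3.58  6.3   0.14] [[0.788, 0.614, -0.044], [0.614, -0.789, -0.014], [-0.043, -0.016, -0.999]]
left edge at 70.43542016103152 yaw -19.776736480904045
far edge at 79.04652882013221 yaw -19.746957267348396
[[ 0.50152847  0.13168751  0.048     ]
 [ 0.70291282  0.0592957   0.048     ]
 [ 0.63766068 -0.12191076  0.048     ]]
```

Force rose with no motion and the edges match the housing yaw (−19.8°), so the panel is seated at both stops. I ease the push while keeping it against the stops.

Request:
carry_out:
  series:
    - [[-0.4, -0.05, 0.05], [0, 0, 0], 0]
    - [[-0.8, -0.1, 0.1], [0, 0, 0], 0]
    - [[-1.2, -0.15, 0.15], [0, 0, 0], 0]
    - [[-1.4, -0.2, 0.2], [0, 0, 0], 0]
    - [[-1.4, -0.2, 0.2], [0, 0, 0], 0]
    - [[-1.4, -0.2, 0.2], [0, 0, 0], 0]

```text
t: 7.87
position: [0.5672, 0.0019, 0.0711]
ee_rot: [0.945, 0.327, -0.01, 0.0]
force: [-10.3, -6.5, -2.2]
gripper_width: 0.0119
grip_force: 50.0
```

```bash
python3 -c "
from edge import *
edge()"
```

```text
[0.5672 0.0019 0.0711] [-10.3  -6.5  -2.2] [-1.64  2.72  0.03] [[0.786, 0.618, -0.018], [0.618, -0.786, -0.007], [-0.019, -0.006, -1.0]]
left edge at 70.54947893793128 yaw -19.66696916592751
far edge at 79.25927608297822 yaw -19.661778800529422
```

Request:
carry_out:
  series:
    - [[0, 0, 0.15], [0, 0, 6], 0]
    - [[0, 0, 0.3], [0, 0, 12], 0]
    - [[0, 0, 0.3], [0, 0, 18], 0]
    - [[0, 0, 0.3], [0, 0, 24], 0]
    - [[0, 0, 0.3], [0, 0, 30], 0]
    - [[0, 0, 0.3], [0, 0, 36], 0]
    - [[0, 0, 0.3], [0, 0, 42], 0]
    - [[0, 0, 0.3], [0, 0, 47], 0]
    - [[0, 0, 0.3], [0, 0, 47], 0]
    - [[0, 0, 0.3], [0, 0, 47], 0]

```text
t: 8.75
position: [0.567, 0.0022, 0.0694]
ee_rot: [0.997, -0.077, -0.009, 0.004]
force: [-15.2, -7.4, 5.3]
gripper_width: 0.0115
grip_force: 49.9
```

```bash
python3 -c "
from edge import *
s=observe(); p,d=optics.capture('wrist'); np.savez('w7.npz',p=p,d=d,**s)
M=R.from_quat(s['ee_rot']).as_matrix(); print(s['force'],np.degrees(np.arctan2(M[1,0],M[0,0])),M.round(3).tolist(),s['qpos'].round(2))
cv2.imwrite('pics/i.png',cv2.resize(p[0:290,50:450,::-1],None,fx=2,fy=2,interpolation=cv2.INTER_CUBIC))"
```

```text
[-15.15903544  -7.39401064   5.26294369] -8.865266573039712 [[0.988, -0.154, -0.018], [-0.154, -0.988, -0.006], [-0.017, 0.009, -1.0]] [-0.41  0.76  0.6   1.82 -0.58  0.77 -1.22]
```

View pics/i.png

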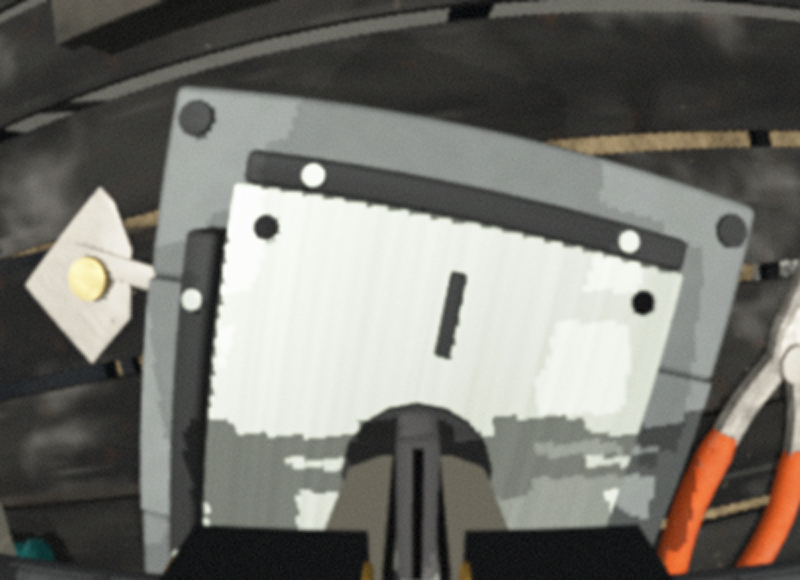

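The panel is still seated on both strips. The wing slot is at crop (418,450–575) and the rib at crop (459,275) to (442,355), so about 11° is left to turn.

Request:
carry_out:
  series:
    - [[0, 0, 0], [0, 0, 5.5], 0]
    - [[0, 0, 0], [0, 0, 11], 0]
    - [[0, 0, 0], [0, 0, 11], 0]
    - [[0, 0, 0], [0, 0, 11], 0]

```text
t: 9.13
position: [0.567, 0.0023, 0.0694]
ee_rot: [0.985, -0.172, -0.008, 0.004]
force: [-14.8, -6.4, 4.9]
gripper_width: 0.0114
grip_force: 50.0
```

```bash
cat > al.py <<'E'
from h import *
def run():
    s=observe(); p,d=optics.capture('wrist'); np.savez('w8.npz',p=p,d=d,**s)
    M=R.from_quat(s['ee_rot']).as_matrix(); print(s['position'].round(4),s['force'].round(1),'toolx yaw',np.degrees(np.arctan2(M[1,0],M[0,0])),'z',M[:,2].round(3))
    g=cv2.cvtColor(p,cv2.COLOR_RGB2GRAY)
    # rib: dark blob in panel ; slot: dark blob in wing top
    for nm,(r0,r1,c0,c1),th,z in(("rib",(110,195,235,300),120,.065),("slot",(215,289,250,268),45,.092)):
        m=(g[r0:r1,c0:c1]<th).astype(np.uint8)
        n,l,st,ce=cv2.connectedComponentsWithStats(m); 
        ok=[i for i in range(1,n) if st[i,3]>20 and st[i,2]<25]
        for i in ok:
            ys,xs=np.where(l==i); W=onplane("wrist",np.c_[xs+c0,ys+r0],z,s)[:,:2]
            _,S,V=np.linalg.svd(W-W.mean(0),full_matrices=False); v=V[0]*np.sign(V[0,0]); print(nm,st[i],W.mean(0).round(4),"yaw",np.degrees(np.arctan2(v[1],v[0])).round(2))
E
python3 -c "
import al; al.run()
from edge import *
# panel yaw
s=observe();p=np.load('w8.npz')['p'];g=cv2.cvtColor(p,cv2.COLOR_RGB2GRAY)
n,l=cv2.connectedComponents(((g>195)*255).astype(np.uint8))
ys,xs=np.where(l==l[150,230]);W=onplane('wrist',np.c_[xs,ys],.062,s)[:,:2]
y=np.radians(-20);u=np.array([np.cos(y),np.sin(y)]);v=np.array([-u[1],u[0]]);a=(W-[.5675,.0005])@u;b=(W-[.5675,.0005])@v
t=np.arange(-.05,.055,.005);k=np.polyfit(t,[a[abs(b-q)<.0025].max() for q in t],1);print('far',k[1],-20-np.degrees(k[0]))
t=np.arange(.03,.07,.005);k=np.polyfit(t,[b[abs(a-q)<.0025].max() for q in t],1);print('left',k[1],-20+np.degrees(k[0]))
cv2.imwrite('pics/j.png',p[:,:,::-1])
"
```

```text
[0.567  0.0023 0.0694] [-14.8  -6.4   4.9] toolx yaw -19.867184094233256 z [-0.017 -0.006 -1.   ]
rib [ 20  25   8  42 300] [ 0.6173 -0.0163] yaw -19.63
slot [  6  10   6  64 276] [0.5704 0.0007] yaw -20.38
far 0.079437717714288 -19.66582120384259
left 0.06933249295393827 -19.09888571703476
```

The slot and ribs agree to within about 0.5° (tool −19.9°, ribs −19.6°) and the panel is still square. Now I press down.

Request:
carry_out:
  series:
    - [[0, 0, 0.2], [0, 0, 0], 0]
    - [[0, 0, 0.4], [0, 0, 0], 0]
    - [[0, 0, 0.6], [0, 0, 0], 0]
    - [[0, 0, 0.8], [0, 0, 0], 0]
    - [[0, 0, 1.0], [0, 0, 0], 0]
    - [[0, 0, 1.2], [0, 0, 0], 0]
    - [[0, 0, 1.2], [0, 0, 0], 0]
    - [[0, 0, 1.2], [0, 0, 0], 0]
  force: 60

```text
t: 9.85
position: [0.567, 0.0023, 0.0613]
ee_rot: [0.985, -0.172, -0.008, 0.003]
force: [-21.1, -5.0, 28.9]
gripper_width: 0.0116
grip_force: 60.0
```

Request:
carry_out:
  series:
    - [[0, 0, 0.15], [0, 0, 0], 0]
    - [[0, 0, 0.3], [0, 0, 0], 0]
    - [[0, 0, 0.3], [0, 0, 0], 0]
    - [[0, 0, 0.3], [0, 0, 0], 0]

```text
t: 10.18
position: [0.5671, 0.0022, 0.0612]
ee_rot: [0.985, -0.172, -0.008, 0.002]
force: [-25.9, -2.5, 44.6]
gripper_width: 0.0116
grip_force: 60.0
```

```bash
python3 -c "
import al; al.run()
from h import *
z=np.load('w8.npz');d=z['d'];s={k:z[k] for k in('position','ee_rot')}
c=optics.get_calibration('wrist');T=c['T_tool_cam'];M=R.from_quat(s['ee_rot']).as_matrix()
ys,xs=np.mgrid[100:210:2,130:400:2];ys=ys.ravel();xs=xs.ravel();dd=d[ys,xs]
x=(np.c_[xs,ys]-[c['cx'],c['cy']])/c['fx'];r=np.linalg.norm(x,axis=1,keepdims=True)+1e-9
ry=np.c_[np.sin(r)*x/r,np.cos(r)];P=ry/ry[:,2:]*dd[:,None]*[1,-1,-1]
W=(P@T[:3,:3].T+T[:3,3])@M.T+s['position'];W=W[dd>0]
y=np.radians(-19.7);u=np.array([np.cos(y),np.sin(y)]);v=np.array([-u[1],u[0]])
a=(W[:,:2]-[.5675,.001])@u;b=(W[:,:2]-[.5675,.001])@v
for n,m in(('panel',(a>.03)&(a<.075)&(abs(b)<.05)),('deck far',(a>.095)&(a<.107)&(abs(b)<.09)),('p left',(a>.03)&(a<.07)&(b>.02)&(b<.06)),('p right',(a>.03)&(a<.07)&(b<-.02)&(b>-.06))): print(n,m.sum(),np.median(W[m,2]))
"
```

```text
[0.5671 0.0022 0.0612] [-25.9  -2.5  44.6] toolx yaw -19.86598515215765 z [-0.015 -0.    -1.   ]
rib [ 20  25   8  42 305] [ 0.6189 -0.0169] yaw -19.74
slot [  6  11   6  63 256] [ 0.5743 -0.0008] yaw -20.37
panel 3054 0.05351234450711056
deck far 0 nan
p left 1050 0.05345741643477947
p right 1028 0.05348408050905258
  return _methods._mean(a, axis=axis, dtype=dtype,
  ret = ret.dtype.type(ret / rcount)
```

Request:
carry_out:
  series:
    - [[0, 0, -0.15], [0, 0, 0], 0]
    - [[0, 0, -0.3], [0, 0, 0], 0]
    - [[0, 0, -0.3], [0, 0, 0], 0]
    - [[0, 0, -0.3], [0, 0, 0], 0]

```text
t: 10.57
position: [0.567, 0.0022, 0.0614]
ee_rot: [0.985, -0.172, -0.008, 0.003]
force: [-21.7, -4.0, 27.8]
gripper_width: 0.0115
grip_force: 60.0
```

```bash
python3 -c "
from bench import observe,workorder
s=observe();print(s['position'],s['force'])
if s['position'][2]<.0617 and s['force'][2]>20: print(workorder.sign_off())"
```

```text
[0.56703913 0.00222941 0.06135239] [-21.73890676  -3.98725021  27.77147607]
the job is handed in; nothing more can be done
None
```

I handed in the job at about 10.6 s: the panel is square against both stops, the fastener slot lines up with the ribs to under 1°, and the panel is held flush (about 28 N); sign-off returned no verdict.

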